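# Seat the grinding rotor in the bench mill and lock it

### The job

Take the steel rotor with the orange grip from the blue rack and set it in the bench mill; press it down only lightly and turn it until its cross-shaped key finds the hidden drive and the rotor drops fully home on its ledge, never forcing it. Then let go of it and swing the red keeper arm over it as far as it goes. Leave the white plug in the rack and everything else on the bench as it is.

Things in the scene. Friction and masses are not known exactly. Their poses are not given: they have to be found in the camera images.
- rotor: Loose steel rotor, about 0.3 kg, with the ORANGE grip; stands upright in one of the rack's holes, disc on the rack's top. Origin: centre of the disc's underside, z up. Disc 62 mm across, z 0 to 10 mm. Flat upright grip on top: 34 mm along the rotor's x, 14 mm thick along its y, z 10 to 68 mm; grip across the 14 mm, fingers centred about z = 50 mm.
- rotor_key (a point): Lower end of the rotor's brass key, 35 mm below the rotor's origin; axes as the rotor. The key is two crossed blades along the rotor's x and y, each 23 mm long, 6 mm thick and 35 mm tall, below the disc. It fits the drive in any of four positions 90 deg apart.
- rack: Fixed blue block 240 x 90 x 45 mm with two 30 mm holes 130 mm apart (at x = -65 and +65 mm of its own x axis). Origin: centre of its underside.
- plug: Loose white plastic blanking plug in the other hole of the rack: same size of disc and grip as the rotor but all white, with a round stem below. Same origin as the rotor's. To be left there.
- mill: Fixed white bench mill, 200 (x) x 240 (y) mm, deck 105 mm high. Origin: centre of its underside; z up, x from its control panel to its rear. In its top is a round chamber 72 mm wide, 20 mm deep; in the middle of the chamber's floor a round bore 26 mm wide with a 3 mm chamfer.
- mill_seat (a point): Centre of the bore's mouth, level with the chamber's floor, 85 mm above the mill's underside; axes as the mill. A rotor fully home has its origin here, upright, disc flat on the floor. While its key is not in line with the drive's slots, it stops with its origin 10 mm above this point.
- mill_drive (a point): In the bore, 25 mm below the seat, at the top of the drive: a cross of slots 8.4 mm wide that takes the key within about 5 deg. Its angle is NOT measured (these axes are the mill's): one slot lies 12 to 78 deg anticlockwise of the mill's x, the rest at 90 deg steps. It does not turn but is sprung: it yields downwards, 2 N at first plus 2 N per mm, hard stop at 5 mm, and springs up round the key once in line.
- keeper (a joint): Angle of the red keeper arm about its post. 0: points along the mill's -x, clear of the chamber; grows anticlockwise from above to a stop at 1.57, across the chamber's middle. Starts at 0 to 0.35. Takes about 1.5 N at the knob, stays where left. Its underside is 158 mm above the mill's underside: it passes 5 mm over the grip of a rotor that is home and strikes one that is not.
- keeper_knob (a point): On the axis of the upright black knob of the keeper arm, 30 mm above the arm's underside, a good height to grip. The knob is 16 mm in diameter, 75 mm from the hinge; it stands from 11 to 47 mm above the arm's underside. The arm is a red bar 20 mm wide, 11 mm thick, ending 105 mm from the hinge.
- keeper_hinge (a point): On the keeper's upright axis, level with the arm's underside; at 95 mm along +y of the mill from the bore.
- amber_jar: Amber glass jar, 58 mm wide, 85 mm tall, bystander; origin under its centre.
- beaker: Clear beaker, 72 mm wide, 95 mm tall, bystander; origin under its centre.
- vial_can: White plastic bottle, 50 mm wide, 70 mm tall, bystander; origin under its centre.
- syringe: Plastic syringe lying flat, about 190 mm long, 36 mm wide at its flange, bystander.
- spatula: Spatula lying flat, bystander.
- weigh_boat: Small white square dish 85 x 85 x 20 mm, bystander; origin under its centre.

How it is judged:
On the way, in this order (a step that is already met when the one before it is completed fails the run):
1. the rotor is home: its disc flat on the chamber's floor (z of rotor in the frame of mill_seat between -0.003 and 0.0025 m and horizontal distance between rotor and mill_seat below 0.004 m and angle between rotor's own z axis and vertical below 0.08 rad), for 0.2 s.
2. the keeper arm is swung over the seated rotor (all of step 1 and value of joint keeper above 1.4 rad), for 0.2 s.
At the end, for the whole second after the job is handed in: The rotor is fully home and at rest in the mill (its origin within 4 mm sideways and 2.5 mm in height of the seat, tilt under 0.08 rad) and the keeper arm stands over it (keeper above 1.40 rad of 1.57) (all of step 2 and linear speed of rotor below 0.02 m/s); the robot touches nothing.
It fails at once if the rotor is forced: it presses on the mill with more than 30 N (contact force between rotor and mill above 30 N).
It fails at once if the plug or another bystander is disturbed (moved over 30 mm) (distance of any of plug, amber_jar, beaker, vial_can, syringe, spatula, weigh_boat from where it was at the start of the episode above 0.03 m).
It also fails if it takes over 64 s, if anything falls off the work surface, if the arm or the gripper's body presses on something with over 40 N, if the wrist force passes 120 N, or if a joint passes its speed limit or range.

### The arm

A 6-joint arm with a two-finger parallel gripper is mounted at the origin on the work surface. World frame = base frame: x ahead of the robot, y to its left, z up, the work surface at z = 0. Lengths are in m, angles in rad, forces in N, time in s.
With the tool pointing down it reaches from about 0.35 to 0.775 m from the base axis. Payload 7.3 kg.
Tool frame: the origin (TCP) lies on the centre line of the jaws, within the pads' length; the fingertips stand 17 mm ahead of it and the grasp point (between the pads) lies 2 mm behind it (robot.tip_extent is the distance from the TCP to the fingertips, in m); z points along the fingers, y is the line along which they close (so a half turn about z gives the same grasp; the last joint's range is limited). The gripper opens to 92 mm and grips with 3 to 60 N. Pads are 19 mm wide; open, the fingers measure 130 mm over their backs; the gripper's body (75 mm by 190 mm) begins 47 mm behind the grasp point.
Start: joints at [1.105, 0.342, 1.524, -0, 1.275, -0.146], TCP at [0.165, 0.498, 0.244] pointing down, gripper open.
Joint ranges: [-2.53, 2.53], [-0.77, 2.02], [0.04, 2.7], [-1, 4.14], [0.28, 2.66], [-3.11, 3.11]. Speed limits (rad/s): [2.57, 2.57, 3.14, 3.14, 3.14, 3.14].

### API

Orientations are given as [roll, pitch, yaw] about the fixed x, y, z axes, in that order (R = Rz(yaw) Ry(pitch) Rx(roll)).
In Python, from cell import robot gives the robot as it stands.
- The arm moves only by the tool step_arm, never from a script. Its argument "motion" is a list of rows, each a list of 2 entries, a list of its own where there are three numbers: the shift along the tool's x, y, z in units of 60 mm (1.0 is 60 mm), then the turn about the tool's z in rad. In form: [[[x, y, z], spin], ...]. A call has 1 to 10 rows; each row is the pose to reach, as a shift and turn from the pose commanded when the call began, along the tool's axes at that moment; what a row does not reach only later rows make up. A row lasts 1/8 s, in which the tool goes at most 62.5 mm and 10.7 degrees, less where a joint would pass 70% of its speed; a pose out of reach is approached as far as the arm can. A call with a gripper value outside its range is refused whole. "hand" is the closure in counts, from 0 (fully open) to 255 (shut), set as the call begins (left out, the last holds). The fingers move at their own pace and stop on an object; "squeeze" is the grip in N (left out, the last holds). Time passes only in rows, so rows that repeat a pose let the fingers close. It gives the time, the measured TCP pose, the force, the opening and the grip force at its end, in the units of the state.
- robot.observe(): the state, without advancing time (a new reading comes with each control period).
- robot.read_camera(name): name is "scene" or "top" or "wrist"; returns a dict with "pixels" (420x560x3 uint8, red, green, blue), "intrinsics" (3x3 intrinsics, pixels), "xyz" and "rotation" of the camera in the world; the wrist camera has in their place "T_tool_cam" (4x4, takes a point from camera to tool coordinates, whose origin is the TCP and whose axes are the flange's). Camera axes: x right, y up, looking along -z (the intrinsics and any distortion apply to the point x, -y, -z); pixel columns grow to the right and rows downward; lengths in m; the calibration is good to about 2 mm. A picture is of the moment at which its call begins: read the wrist's pose just before it. There is no depth.
- robot.hand_in(): hands the job in; it is judged then, once.
The state is a dict: "time": time; "qpos": joint angles; "qvel": joint speeds; "joint_efforts": joint torques, N m; "tool_pos": TCP position; "tool_rot": TCP orientation; "contact_force": force on the tool from outside, world axes, zero at the start; "torque": the same for the moment, N m; "opening": finger opening in m; "grip_force": force on a finger pad.
Only numpy, scipy, OpenCV 4.12 (cv2) and the standard library are available. Lean on these libraries where they do the work, as an engineer would, in place of code of your own. Each camera call takes 0.05 s, during which the arm holds its last target. There are 200 camera calls.

## Working session

There is one attempt and no reset: what is moved stays moved. The work goes in short steps, Python scripts to look and compute and a tool call to move; the robot and the scene stay as the last step left them, time stands still between calls to the robot, and variables do not carry over. Pictures are saved under pics/ and viewed, at most 10 in all, crops included, and the job is handed in when it is done.

Besides the shell and the picture viewer there is one more tool, called in YAML: its name, and indented under it one key for each argument. step_arm: Moves the arm, as the interface text tells. Its arguments: {"type":"object","properties":{"motion":{"type":"array"},"hand":{"type":"number"},"squeeze":{"type":"number"}},"required":["motion"]}

```bash
mkdir -p pics; ls; cat > h.py <<'E'
import numpy as np, cv2
from cell import robot
def cam(n):
    s=robot.observe(); c=robot.read_camera(n)
    if n=='wrist':
        from scipy.spatial.transform import Rotation as R
        T=np.array(c['T_tool_cam']); Rt=R.from_euler('xyz',s['tool_rot']).as_matrix()
        c['rotation']=Rt@T[:3,:3]; c['xyz']=Rt@T[:3,3]+np.array(s['tool_pos'])
    c['xyz']=np.array(c['xyz']); c['rotation']=np.array(c['rotation']); 
    if c['rotation'].shape==(3,):
        from scipy.spatial.transform import Rotation as R
        c['rotation']=R.from_euler('xyz',c['rotation']).as_matrix()
    c['K']=np.array(c['intrinsics']);return c
def save(c,f): cv2.imwrite(f,c['pixels'][:,:,::-1])
def onz(c,u,v,z):
    d=np.linalg.inv(c['K'])@[u,v,1]; d=c['rotation']@(d*[1,-1,-1])
    return c['xyz']+d*(z-c['xyz'][2])/d[2]
def proj(c,p):
    q=c['rotation'].T@(np.array(p)-c['xyz'])*[1,-1,-1]; q=c['K']@q; return q[:2]/q[2]
E
python3 - <<'E'
from h import *
for n in('top','scene'):
    c=cam(n);save(c,f'pics/{n}0.png');print(n,c['xyz'],c['rotation'].round(3),c['K'],[k for k in c])
print(robot.observe())
E
```

```text
pics
top [ 0.23230143 -0.09159007  1.65630699] [[-0.005  0.979 -0.205]
 [-1.    -0.006 -0.003]
 [-0.004  0.205  0.979]] [[515.56126089   0.         279.87518825]
 [  0.         515.56126089 214.19431649]
 [  0.           0.           1.        ]] ['pixels', 'intrinsics', 'xyz', 'rotation', 'K']
scene [ 1.64560899 -0.32051658  1.33448149] [[ 0.18  -0.718  0.672]
 [ 0.984  0.123 -0.133]
 [ 0.013  0.685  0.728]] [[486.11394014   0.         284.12969209]
 [  0.         486.11394014 211.59851458]
 [  0.           0.           1.        ]] ['pixels', 'intrinsics', 'xyz', 'rotation', 'K']
{'time': 0.1, 'qpos': array([ 1.10501714e+00,  3.42636114e-01,  1.52493084e+00,  5.00189809e-07,
        1.27541236e+00, -1.46000128e-01]), 'qvel': array([-0.00107758, -0.00255237, -0.00161051, -0.00296558,  0.00151443,
       -0.00071644]), 'joint_efforts': array([ 2.61305744e-03, -4.32004058e+01, -2.44697946e+01,  7.21788662e-02,
        5.26150223e-02, -1.39510794e-05]), 'tool_pos': array([0.16485796, 0.49807743, 0.24311998]), 'tool_rot': array([-3.14022081e+00, -2.02207861e-04,  2.82181331e+00]), 'contact_force': array([ 0.62834562, -0.42533295, -0.24595899]), 'torque': array([-0.01653918, -0.00254102, -0.02077351]), 'grip_force': 0.0, 'opening': 0.09222355126062075}
```

View pics/top0.png

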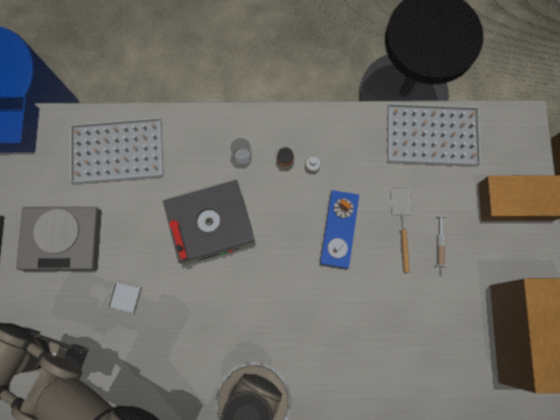

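View pics/scene0.png

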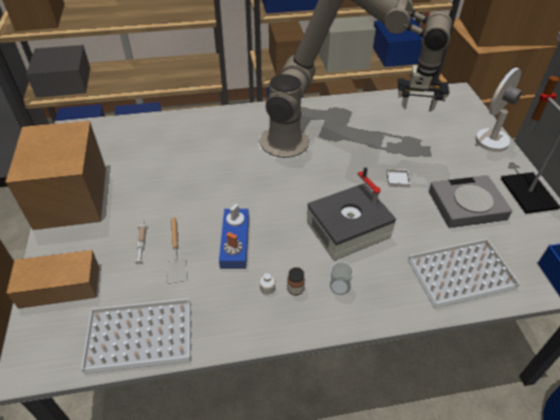

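The top view shows the rotor at about (344,207) and the plug at (337,247) in the rack. The mill chamber is at (208,221), and the red keeper runs from about (173,222) to (183,257).

```bash
python3 - <<'E'
from h import *
c=cam('top'); im=c['pixels']; hsv=cv2.cvtColor(im,cv2.COLOR_RGB2HSV)
def big(m,roi):
    z=np.zeros_like(m); x0,y0,x1,y1=roi; z[y0:y1,x0:x1]=m[y0:y1,x0:x1]
    return z
H,S,V=cv2.split(hsv)
b=big(((H>105)&(H<130)&(S>150)).astype(np.uint8)*255,(300,170,380,290))
print('rack',cv2.minAreaRect(cv2.findNonZero(b)),cv2.boxPoints(cv2.minAreaRect(cv2.findNonZero(b))).tolist())
for p in cv2.boxPoints(cv2.minAreaRect(cv2.findNonZero(b))): print(onz(c,*p,0.045).round(3))
o=big(((H<14)&(S>150)&(V>110)).astype(np.uint8)*255,(330,190,360,225)); print('or',cv2.minAreaRect(cv2.findNonZero(o)),onz(c,*cv2.minAreaRect(cv2.findNonZero(o))[0],.113-.0))
r=big((((H<8)|(H>172))&(S>180)).astype(np.uint8)*255,(160,200,200,265)); print('red',cv2.minAreaRect(cv2.findNonZero(r)))
for p in cv2.boxPoints(cv2.minAreaRect(cv2.findNonZero(r))): print(onz(c,*p,0.169).round(3))
d=big((V<75).astype(np.uint8)*255,(150,170,265,275)); q=cv2.minAreaRect(cv2.findNonZero(cv2.morphologyEx(d,cv2.MORPH_OPEN,np.ones((5,5)))));print('deck',q)
for p in cv2.boxPoints(q): print(onz(c,*p,0.105).round(3))
print('chamber',onz(c,208,221,.105),onz(c,208,221,.085))
save({'pixels':cv2.resize(im[165:275,155:365],None,fx=3.8,fy=3.8,interpolation=cv2.INTER_CUBIC)},'pics/crop.png')
E
```

```text
rack ((339.4280090332031, 228.98941040039062), (27.149179458618164, 73.29987335205078), 8.365885734558105) [[320.66552734375, 263.27435302734375], [331.3302001953125, 190.7544403076172], [358.19049072265625, 194.7044677734375], [347.52581787109375, 267.224365234375]]
[ 0.413 -0.213  0.045]
[ 0.647 -0.253  0.045]
[ 0.633 -0.339  0.045]
[ 0.4   -0.297  0.045]
or ((345.1097717285156, 203.98782348632812), (9.838947296142578, 3.591996908187866), 38.65980911254883) [ 0.58715365 -0.28692312  0.113     ]
red ((178.25, 238.75001525878906), (37.63109588623047, 6.324555397033691), 71.56504821777344)
[0.523 0.239 0.169]
[0.529 0.221 0.169]
[0.423 0.183 0.169]
[0.418 0.2   0.169]
deck ((209.52308654785156, 254.58460998535156), (5.613170623779297, 22.628093719482422), 74.74488067626953)
[0.434 0.162 0.105]
[0.452 0.097 0.105]
[0.435 0.092 0.105]
[0.417 0.157 0.105]
chamber [0.53802312 0.13414084 0.105     ] [0.5419646  0.13705104 0.085     ]
```

View pics/crop.png

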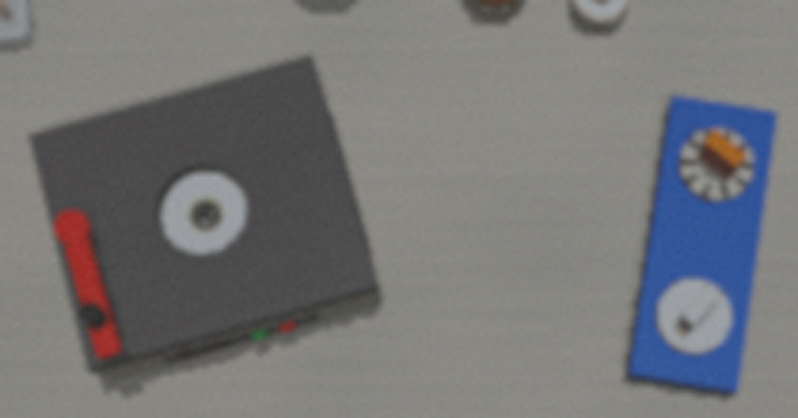

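```bash
cat >> h.py <<'E'
from scipy.spatial.transform import Rotation as R
def go(p,yaw=None):
    s=robot.observe(); Rt=R.from_euler('xyz',s['tool_rot']).as_matrix()
    y=s['tool_rot'][2]; d=Rt.T@(np.array(p)-s['tool_pos'])/0.06
    sp=0 if yaw is None else -((yaw-y+np.pi)%(2*np.pi)-np.pi)
    print('shift',d.round(3),'spin',round(sp,3),'yaw',round(y,3),'q6',round(s['qpos'][5],3),'spin alt',round(sp-np.sign(sp)*np.pi,3),'t',s['time'])
E
python3 - <<'E'
from h import *
print(np.array(robot.read_camera('wrist')['T_tool_cam']).round(3))
go([.55,-.27,.30],np.deg2rad(51))
E
```

```text
[[-0.     0.963  0.27   0.074]
 [ 1.     0.     0.     0.001]
 [ 0.     0.27  -0.963 -0.142]
 [ 0.     0.     0.     1.   ]]
shift [-10.117 -10.137  -0.936] spin 1.932 yaw 2.822 q6 -0.146 spin alt -1.21 t 0.2
```

step_arm:
  motion:
    - [[0,0,-0.94],0]
    - [[-10.12,-10.14,-0.94],1.93]
    - [[-10.12,-10.14,-0.94],1.93]
    - [[-10.12,-10.14,-0.94],1.93]
    - [[-10.12,-10.14,-0.94],1.93]
    - [[-10.12,-10.14,-0.94],1.93]
    - [[-10.12,-10.14,-0.94],1.93]
    - [[-10.12,-10.14,-0.94],1.93]
    - [[-10.12,-10.14,-0.94],1.93]
    - [[-10.12,-10.14,-0.94],1.93]
  hand: 0

```text
time: 1.45
tool_pos: [0.4176, -0.0065, 0.3002]
tool_rot: [3.141, -0.001, 1.128]
contact_force: [1.0, 0.2, 0.8]
opening: 0.0918
grip_force: 0.0
```

```bash
python3 - <<'E'
from h import *
go([.587,-.287,.26],np.deg2rad(51)); print(robot.observe()['tool_pos'])
E
```

```text
shift [-3.013  4.555  0.671] spin 0.238 yaw 1.128 q6 0.243 spin alt -2.904 t 1.45
[ 0.41756183 -0.00652515  0.30024562]
```

step_arm:
  motion:
    - [[-3.0,4.55,0.67],0.24]
    - [[-3.0,4.55,0.67],0.24]
    - [[-3.0,4.55,0.67],0.24]
    - [[-3.0,4.55,0.67],0.24]
    - [[-3.0,4.55,0.67],0.24]
    - [[-3.0,4.55,0.67],0.24]
    - [[-3.0,4.55,0.67],0.24]
    - [[-3.0,4.55,0.67],0.24]

```text
time: 2.45
tool_pos: [0.5881, -0.2821, 0.2601]
tool_rot: [-3.141, -0.0, 0.895]
contact_force: [0.2, 0.2, 0.6]
opening: 0.0923
grip_force: 0.0
```

```bash
python3 - <<'E'
from h import *
c=cam('wrist'); save(c,'pics/w1.png'); im=c['pixels']; H,S,V=cv2.split(cv2.cvtColor(im,cv2.COLOR_RGB2HSV))
o=((H<18)&(S>130)&(V>60)).astype(np.uint8)*255
n,l,st,ce=cv2.connectedComponentsWithStats(o); i=1+st[1:,4].argmax(); print(st[i],ce[i],onz(c,*ce[i],.113),proj(c,[.587,-.287,.113]))
b=((H>105)&(H<130)&(S>120)).astype(np.uint8)*255;q=cv2.minAreaRect(cv2.findNonZero(b));print(q)
print(robot.observe()['tool_pos'])
E
```

```text
[278 181  14  41 489] [284.05521472 201.79141104] [ 0.59208818 -0.28276529  0.113     ] [282.67886685 208.22531223]
((237.63722229003906, 214.74954223632812), (76.14317321777344, 196.49142456054688), 61.189208984375)
[ 0.5881322  -0.28188566  0.26044923]
```

View pics/w1.png

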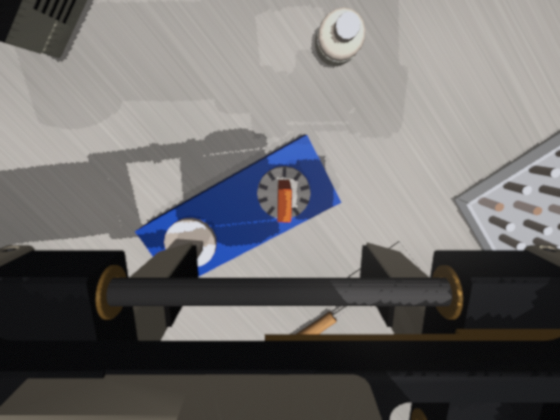

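The wrist picture shows the rotor disc at about (284,194), with the orange grip at (285,200) running along the image vertical. The plug is at (190,243).

```bash
python3 - <<'E'
from h import *
c=cam('wrist'); im=c['pixels']
save({'pixels':cv2.resize(im[155:230,240:330],None,fx=6,fy=6,interpolation=cv2.INTER_CUBIC)},'pics/w2.png')
H,S,V=cv2.split(cv2.cvtColor(im,cv2.COLOR_RGB2HSV))
for z,p in((.113,(284,187)),(.055,(284,194))): print(onz(c,*p,z))
m=((H<18)&(S>130)).astype(np.uint8)
for r in range(178,224,3): 
    x=np.flatnonzero(m[r,260:310]); print(r,x.min()+260 if len(x) else 0,x.max()+260 if len(x) else 0,end=' | ')
p=np.array([.588,-.285]);
for a in(45,51,57):
    d=np.array([np.cos(np.deg2rad(a)),np.sin(np.deg2rad(a))])*.017
    n=np.array([-d[1],d[0]])*7/17
    print(a,[proj(c,[*(p+i*d+j*n),.113]).round(1).tolist() for i in(1,-1) for j in (1,-1)])
E
```

```text
[ 0.60122663 -0.271202    0.113     ]
[ 0.58978241 -0.28712486  0.055     ]
178 0 0 | 181 281 281 | 184 280 288 | 187 280 289 | 190 279 290 | 193 278 290 | 196 278 290 | 199 278 290 | 202 278 290 | 205 278 290 | 208 278 291 | 211 278 290 | 214 278 290 | 217 278 290 | 220 279 289 | 223 0 0 | 45 [[276.9, 188.4], [291.4, 190.0], [273.3, 221.9], [287.3, 223.3]]
51 [[275.1, 189.0], [289.6, 189.1], [275.0, 222.7], [289.1, 222.7]]
57 [[273.3, 189.9], [287.7, 188.5], [276.8, 223.3], [290.9, 221.9]]
```

View pics/w2.png

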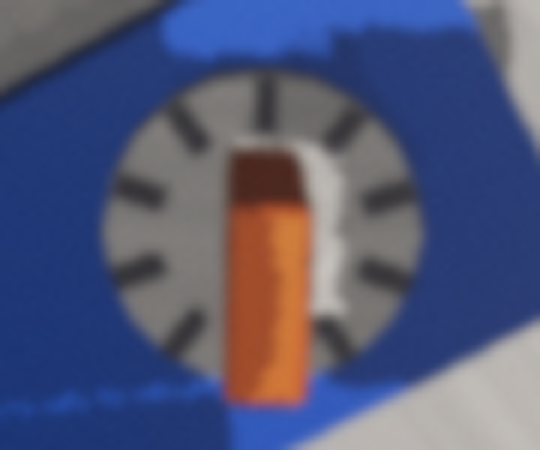

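The crop shows the grip's top face running straight up the image, over columns 278–292 and rows 189–222 of the full frame. The yaw is already aligned.

```bash
python3 - <<'E'
from h import *
c=cam('wrist'); p=onz(c,284.7,205.5,.113); print(p)
go([p[0],p[1],.15]);go([p[0],p[1],.093])
E
```

```text
[ 0.59041958 -0.28610119  0.113     ]
shift [-0.032  0.07   1.847] spin 0 yaw 0.895 q6 0.111 spin alt 0.0 t 2.6
shift [-0.032  0.069  2.797] spin 0 yaw 0.895 q6 0.111 spin alt 0.0 t 2.6
```

step_arm:
  motion:
    - [[-0.03,0.07,0.9],0]
    - [[-0.03,0.07,1.8],0]
    - [[-0.03,0.07,2.3],0]
    - [[-0.03,0.07,2.78],0]
    - [[-0.03,0.07,2.78],0]

```text
time: 3.22
tool_pos: [0.5893, -0.2856, 0.0914]
tool_rot: [-3.137, 0.0, 0.895]
contact_force: [-1.0, 0.6, -0.7]
opening: 0.0913
grip_force: 0.0
```

step_arm:
  motion:
    - [[0,0,0],0]
    - [[0,0,0],0]
    - [[0,0,0],0]
    - [[0,0,0],0]
    - [[0,0,0],0]
    - [[0,0,0],0]
  hand: 255
  squeeze: 30

```text
time: 3.98
tool_pos: [0.5905, -0.2871, 0.0931]
tool_rot: [-3.142, -0.0, 0.894]
contact_force: [-0.1, -0.5, -0.9]
opening: 0.0366
grip_force: 0.0
```

step_arm:
  motion:
    - [[0,0,0],0]
    - [[0,0,0],0]
    - [[0,0,0],0]
    - [[0,0,0],0]

```text
time: 4.47
tool_pos: [0.5906, -0.287, 0.093]
tool_rot: [-3.142, -0.0, 0.894]
contact_force: [0.4, -1.5, -0.7]
opening: 0.0136
grip_force: 29.9
```

```bash
python3 - <<'E'
from h import *
s=robot.observe();print(s)
go([.48,-.15,.30]);go([.50,.12,.36])
E
```

```text
{'time': 4.475, 'qpos': array([-5.69055614e-01,  7.17205420e-01,  1.31389023e+00,  7.39954522e-05,
        1.11050136e+00,  1.07348030e-01]), 'qvel': array([ 0.00069029, -0.0003005 ,  0.00095702, -0.00075915, -0.00082776,
        0.00039159]), 'joint_efforts': array([ 1.32839580e-02, -5.91884065e+01, -2.23498374e+01,  7.52189755e-02,
        1.33709614e-01, -2.83394787e-03]), 'tool_pos': array([ 0.5905552 , -0.2870251 ,  0.09302958]), 'tool_rot': array([-3.14158122e+00, -6.54455311e-05,  8.94359813e-01]), 'contact_force': array([ 0.44763585, -1.4708249 , -0.66000714]), 'torque': array([-0.11817605,  0.03809559,  0.00486438]), 'grip_force': 29.923937022686005, 'opening': 0.013635802278492563}
shift [ 0.628 -2.867 -3.449] spin 0 yaw 0.894 q6 0.107 spin alt 0.0 t 4.475
shift [ 4.345 -5.424 -4.449] spin 0 yaw 0.894 q6 0.107 spin alt 0.0 t 4.475
```

step_arm:
  motion:
    - [[0,0,-0.5],0]
    - [[0,0,-1.2],0]
    - [[0.3,-0.5,-2.2],0]
    - [[0.6,-1.3,-3.2],0]
    - [[1.2,-2.2,-3.5],0]
    - [[1.9,-3.0,-3.5],0]
    - [[2.6,-3.8,-3.5],0]
    - [[3.3,-4.5,-3.5],0]
    - [[3.8,-5.0,-3.5],0]
    - [[3.8,-5.0,-3.5],0]

```text
time: 5.72
tool_pos: [0.4981, 0.0825, 0.303]
tool_rot: [-3.14, -0.0, 0.9]
contact_force: [0.4, 0.1, -3.2]
opening: 0.0133
grip_force: 30.0
```

step_arm:
  motion:
    - [[0,0,0],0]
    - [[0,0,0],0]

```text
time: 5.98
tool_pos: [0.4995, 0.0773, 0.3029]
tool_rot: [-3.141, 0.001, 0.893]
contact_force: [-0.0, 0.1, -2.3]
opening: 0.0139
grip_force: 30.0
```

```bash
python3 - <<'E'
from h import *
s=robot.observe();print(s['tool_pos'],s['contact_force'],s['opening'])
c=cam('wrist');save(c,'pics/w3.png');print(proj(c,[.54,.136,.105]))
E
```

```text
[0.49952337 0.07725486 0.30286638] [-0.01813671  0.07677815 -2.33813644] 0.013888960404213007
[275.23127037 127.68365977]
```

View pics/w3.png

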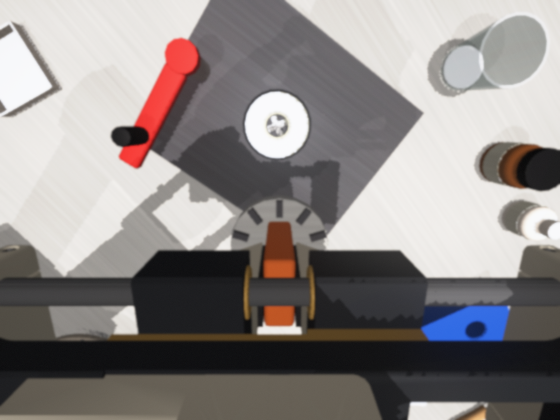

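The wrist view shows the chamber at (277,124) and the drive cross faintly inside the bore. The keeper hinge is at (182,57) and the knob at (122,136).

```bash
python3 - <<'E'
from h import *
c=cam('wrist'); im=c['pixels']
H,S,V=cv2.split(cv2.cvtColor(im,cv2.COLOR_RGB2HSV))
m=np.zeros_like(V); m[80:165,235:320]=((V>150)[80:165,235:320])*255
cs,_=cv2.findContours(m,cv2.RETR_EXTERNAL,cv2.CHAIN_APPROX_NONE); k=max(cs,key=cv2.contourArea)
e=cv2.fitEllipse(k); print('rim',e,onz(c,*e[0],.105))
for a in((80,165,235,320),):
  for p in((243,124),(311,124)): print(onz(c,*p,.105))
r=((H<8)|(H>172))&(S>170)&(V>90); r=r.astype(np.uint8)*255; r[190:]=0; 
cs,_=cv2.findContours(r,cv2.RETR_EXTERNAL,cv2.CHAIN_APPROX_NONE); k=max(cs,key=cv2.contourArea); print('red',cv2.minAreaRect(k))
for p in((182,57),): print('hinge',onz(c,*p,.169))
for p in((113,137),(150,137)): print('knob?',onz(c,*p,.205),onz(c,*p,.169))
for p in((422,113),(336,238)): print('deck',onz(c,*p,.105))
save({'pixels':cv2.resize(im[98:150,245:310],None,fx=9,fy=9,interpolation=cv2.INTER_CUBIC)},'pics/w4.png')
E
```

```text
rim ((276.3226623535156, 124.41565704345703), (63.565940856933594, 66.20934295654297), 178.29278564453125) [0.54311557 0.13781956 0.105     ]
[0.51565205 0.16052699 0.105     ]
[0.57224308 0.11486765 0.105     ]
red ((161.45242309570312, 103.69905090332031), (34.70874786376953, 136.16226196289062), 23.749494552612305)
hinge [0.51658909 0.22722378 0.169     ]
knob? [0.44068085 0.20803982 0.205     ] [0.4251045  0.21902896 0.169     ]
knob? [0.46265538 0.19031048 0.205     ] [0.45038046 0.19863597 0.169     ]
deck [0.67053016 0.04995465 0.105     ]
deck [ 0.51668405 -0.00704973  0.105     ]
```

View pics/w4.png

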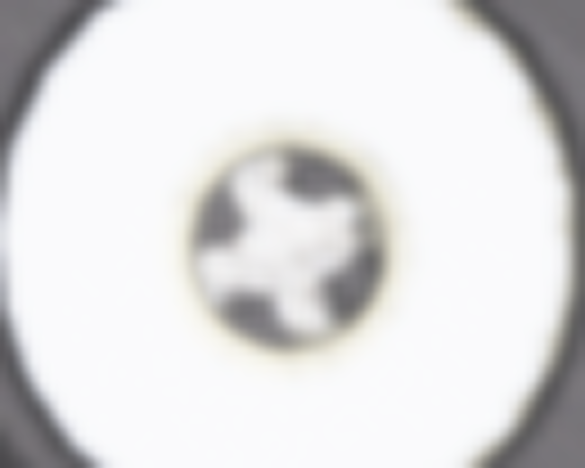

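The chamber rim is at (276,124). In the bore, the bright cross arms (the slots) lean about 22–27° anticlockwise of image up, so a slot lies near 75° in the world. Next I'll turn to that yaw and check the chamber from a second pose.

```bash
python3 - <<'E'
from h import *
c=cam('wrist'); print('bore',onz(c,276.5,125.1,.085))
cc=onz(c,276.5,125.1,.060)
for v in([255,175],[315,325],[350,205],[215,275]):
    p=onz(c,245+v[0]/9-.45,98+v[1]/9-.45,.06)-cc; print(np.rad2deg(np.arctan2(p[1],p[0])))
a=np.deg2rad(72)
go([.543-.075*np.cos(a),.138-.075*np.sin(a),.27],a)
E
```

```text
bore [0.54273293 0.13733991 0.085     ]
75.88064313873815
-108.68788923772233
-5.454125208037581
160.81188564676552
shift [0.074 0.375 0.549] spin -0.364 yaw 0.892 q6 0.681 spin alt 2.777 t 6.125
```

step_arm:
  motion:
    - [[0.07,0.38,0.55],-0.36]
    - [[0.07,0.38,0.55],-0.36]
    - [[0.07,0.38,0.55],-0.36]
    - [[0.07,0.38,0.55],-0.36]
    - [[0.07,0.38,0.55],-0.36]

```text
time: 6.75
tool_pos: [0.5198, 0.0675, 0.2706]
tool_rot: [3.141, -0.0, 1.252]
contact_force: [0.3, -0.1, -3.3]
opening: 0.0138
grip_force: 30.0
```

```bash
python3 - <<'E'
from h import *
c=cam('wrist'); im=c['pixels']; H,S,V=cv2.split(cv2.cvtColor(im,cv2.COLOR_RGB2HSV))
s=robot.observe();print(s['tool_pos'],s['tool_rot'],s['contact_force'])
q=proj(c,[.543,.138,.105]).astype(int);x,y=q;print(q)
m=np.zeros_like(V); sl=np.s_[y-50:y+50,x-50:x+50]; m[sl]=(V[sl]>150)*255
cs,_=cv2.findContours(m,cv2.RETR_EXTERNAL,cv2.CHAIN_APPROX_NONE); k=max(cs,key=cv2.contourArea)
e=cv2.fitEllipse(k); print('rim',e,onz(c,*e[0],.105))
b=proj(c,[.543,.138,.07]).astype(int); x0,y0=b-32
save({'pixels':cv2.resize(im[y0:y0+64,x0:x0+64],None,fx=9,fy=9,interpolation=cv2.INTER_CUBIC)},'pics/w5.png'); print(x0,y0)
E
```

```text
[0.51978401 0.06757691 0.27052845] [ 3.14080890e+00 -3.34489021e-04  1.25292947e+00] [ 0.35295738 -0.00766925 -2.05585993]
[279 125]
rim ((279.78326416015625, 124.96862030029297), (69.27245330810547, 72.29457092285156), 175.53860473632812) [0.54291926 0.13833518 0.105     ]
247 93
```

View pics/w5.png

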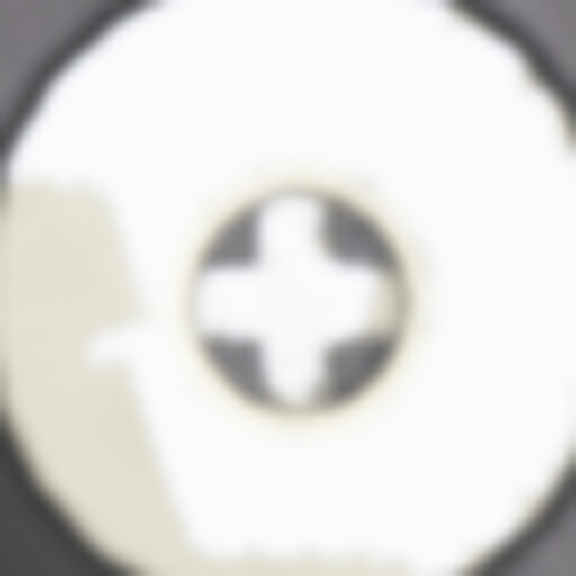

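The cross is aligned with the image axes (bore at about (280,126)), so a tool yaw of 1.25 should match the drive. Both views put the chamber at (0.543, 0.138).

```bash
python3 - <<'E'
from h import *
go([.5429,.1381,.175])
E
```

```text
shift [ 1.236 -0.003  1.593] spin 0 yaw 1.253 q6 0.301 spin alt 0.0 t 6.8
```

step_arm:
  motion:
    - [[0.62,0,0],0]
    - [[1.23,0,0],0]
    - [[1.23,0,0.2],0]
    - [[1.23,0,0.7],0]
    - [[1.23,0,1.2],0]
    - [[1.23,0,1.59],0]
    - [[1.23,0,1.59],0]
    - [[1.23,0,1.59],0]

```text
time: 7.8
tool_pos: [0.5432, 0.1374, 0.1757]
tool_rot: [3.14, -0.001, 1.254]
contact_force: [0.5, -0.5, -1.8]
opening: 0.0139
grip_force: 30.0
```

step_arm:
  motion:
    - [[0,0,0.1],0]
    - [[0,0,0.2],0]
    - [[0,0,0.2],0]
    - [[0,0,0.2],0]

```text
time: 8.3
tool_pos: [0.5428, 0.1375, 0.1626]
tool_rot: [3.141, 0.0, 1.254]
contact_force: [0.3, -0.8, -4.1]
opening: 0.0141
grip_force: 30.0
```

step_arm:
  motion:
    - [[0,0,0.08],0]
    - [[0,0,0.16],0]
    - [[0,0,0.24],0]
    - [[0,0,0.27],0]
    - [[0,0,0.27],0]

```text
time: 8.93
tool_pos: [0.5429, 0.1376, 0.1463]
tool_rot: [3.141, 0.0, 1.254]
contact_force: [2.1, -3.4, -3.9]
opening: 0.0138
grip_force: 30.0
```

step_arm:
  motion:
    - [[0,0,0.03],0]
    - [[0,0,0.06],0]
    - [[0,0,0.06],0]
    - [[0,0,0.06],0]

```text
time: 9.43
tool_pos: [0.5429, 0.1376, 0.143]
tool_rot: [3.141, -0.0, 1.254]
contact_force: [1.3, -4.8, -0.8]
opening: 0.0139
grip_force: 30.0
```

The lateral force is pushing toward −y, so I'll ease 1 mm that way and continue down.

step_arm:
  motion:
    - [[-0.02,0,0],0]
    - [[-0.02,0,0.02],0]
    - [[-0.02,0,0.03],0]
    - [[-0.02,0,0.03],0]

```text
time: 9.93
tool_pos: [0.5425, 0.1368, 0.1411]
tool_rot: [3.141, -0.001, 1.254]
contact_force: [3.8, -1.2, -0.8]
opening: 0.0138
grip_force: 30.0
```

step_arm:
  motion:
    - [[0,0.012,0],0]
    - [[0,0.012,0.02],0]
    - [[0,0.012,0.03],0]
    - [[0,0.012,0.03],0]

```text
time: 10.42
tool_pos: [0.5427, 0.1363, 0.139]
tool_rot: [-3.141, 0.0, 1.254]
contact_force: [1.7, -0.3, -2.8]
opening: 0.0135
grip_force: 30.0
```

There is no vertical resistance below the top of the drive, so the key has engaged. Continuing gently.

step_arm:
  motion:
    - [[0,0,0.03],0]
    - [[0,0,0.06],0]
    - [[0,0,0.08],0]
    - [[0,0,0.08],0]
    - [[0,0,0.08],0]

```text
time: 11.05
tool_pos: [0.5428, 0.1364, 0.1343]
tool_rot: [-3.141, 0.0, 1.254]
contact_force: [0.6, -0.6, -3.4]
opening: 0.0137
grip_force: 30.0
```

step_arm:
  motion:
    - [[0,0,0.015],0]
    - [[0,0,0.025],0]
    - [[0,0,0.025],0]
    - [[0,0,0.025],0]

```text
time: 11.55
tool_pos: [0.5429, 0.1364, 0.1331]
tool_rot: [-3.141, -0.0, 1.254]
contact_force: [-0.8, 0.9, -1.5]
opening: 0.0138
grip_force: 30.0
```

step_arm:
  motion:
    - [[0,0,0.01],0]
    - [[0,0,0.01],0]
    - [[0,0,0.01],0]

```text
time: 11.92
tool_pos: [0.5429, 0.1364, 0.133]
tool_rot: [3.142, -0.0, 1.254]
contact_force: [-3.6, -0.1, 6.3]
opening: 0.0141
grip_force: 30.0
```

step_arm:
  motion:
    - [[0,0,0],0]
    - [[0,0,0],0]
    - [[0,0,0],0]
    - [[0,0,0],0]
    - [[0,0,0],0]
    - [[0,0,0],0]
  hand: 130

```text
time: 12.68
tool_pos: [0.5431, 0.1363, 0.1324]
tool_rot: [3.142, -0.0, 1.254]
contact_force: [0.2, -0.7, -0.1]
opening: 0.0448
grip_force: 0.0
```

step_arm:
  motion:
    - [[0,0,-0.5],0]
    - [[0,0,-1.2],0]
    - [[0,0,-2.0],0]
    - [[-0.5,0,-2.8],0]
    - [[-1.2,0,-2.8],0]
    - [[-1.2,0,-2.8],0]
    - [[-1.2,0,-2.8],0]

```text
time: 13.55
tool_pos: [0.5206, 0.0681, 0.3002]
tool_rot: [-3.141, -0.0, 1.254]
contact_force: [-0.5, -0.5, 0.4]
opening: 0.0449
grip_force: 0.0
```

```bash
python3 - <<'E'
from h import *
c=cam('wrist');save(c,'pics/w6.png');s=robot.observe();print(s['tool_pos'],s['qpos'])
a=np.array([.5427,.1364])
for z in (.095,.153): print(proj(c,[*a,z]))
E
```

```text
[0.52067653 0.06844551 0.30009113] [-1.55404551e-02  3.04663729e-01  1.42132594e+00  4.31837061e-04
  1.41608887e+00  3.00642433e-01]
[279.84699266 127.70513045]
[280.00887834 128.01958589]
```

View pics/w6.png

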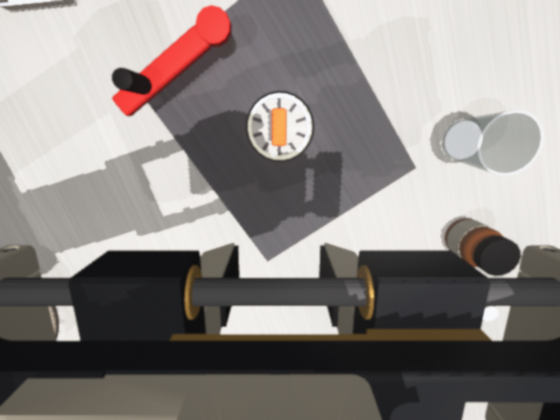

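The rotor is seated, with its disc filling the chamber at (280,127) and its grip at (279,127). The keeper hinge is at (212,26) and the top of the knob at about (121,77).

```bash
cat >> h.py <<'E'
HG=np.array([.516,.2272]); MY=np.deg2rad(16.4)
def knob(th,r=.075): return HG+r*np.array([np.cos(np.pi+MY+th),np.sin(np.pi+MY+th)])
E
python3 - <<'E'
from h import *
c=cam('wrist'); im=c['pixels']; H,S,V=cv2.split(cv2.cvtColor(im,cv2.COLOR_RGB2HSV))
print('hinge',onz(c,212,26,.169))
r=(((H<8)|(H>172))&(S>170)&(V>90)).astype(np.uint8)*255; r[125:]=0
k=max(cv2.findContours(r,0,1)[0],key=cv2.contourArea); (cx,cy),wh,a=cv2.minAreaRect(k); bp=cv2.boxPoints(((cx,cy),wh,a)); print(bp.tolist())
m=np.zeros_like(V); m[55:105,100:165]=(V[55:105,100:165]<45)*255
k=max(cv2.findContours(m,0,1)[0],key=cv2.contourArea); print('knob',cv2.minAreaRect(k))
for p in((121,77),(119,77)):
    q=onz(c,*p,.205)[:2]; d=q-HG; print(q,np.linalg.norm(d),np.arctan2(d[1],d[0])-np.pi-MY+2*np.pi)
for th in(0,.05,.1,.2,.3): print(th,knob(th),proj(c,[*knob(th),.205]).round(1),proj(c,[*knob(th,.105),.169]).round(1))
E
```

```text
hinge [0.51562278 0.22779353 0.169     ]
[[111.53987884521484, 99.232177734375], [212.2691650390625, 0.9301080703735352], [238.50833129882812, 27.817161560058594], [137.779052734375, 126.11923217773438]]
knob ((138.3529510498047, 83.08824157714844), (23.525955200195312, 17.46256446838379), 14.03624439239502)
[0.44519364 0.20611812] 0.07387818834047594 0.0031480128213665637
[0.44382983 0.20656494] 0.07506223679958181 -0.007742011808645088
0 [0.44405145 0.20602439] [119.6  77.7] [114.7 105.9]
0.05 [0.44519971 0.20245493] [123.3  82.2] [119.  111.2]
0.1 [0.44652493 0.19894731] [127.1  86.6] [123.5 116.2]
0.2 [0.44969258 0.19215252] [135.1  94.7] [133.1 125.5]
0.3 [0.45352275 0.18570792] [143.7 101.8] [143.2 133.8]
```

```bash
python3 - <<'E'
from h import *
go([.4446,.2058,.30]);go([.4446,.2058,.19])
E
```

```text
shift [ 1.779e+00 -1.916e+00  1.000e-03] spin 0 yaw 1.255 q6 0.301 spin alt 0.0 t 13.65
shift [ 1.779 -1.914  1.835] spin 0 yaw 1.255 q6 0.301 spin alt 0.0 t 13.65
```

step_arm:
  motion:
    - [[0.9,-0.95,0],0]
    - [[1.78,-1.92,0],0]
    - [[1.78,-1.92,0],0]
    - [[1.78,-1.92,0.3],0]
    - [[1.78,-1.92,0.8],0]
    - [[1.78,-1.92,1.4],0]
    - [[1.78,-1.92,1.83],0]
    - [[1.78,-1.92,1.83],0]
    - [[1.78,-1.92,1.83],0]

```text
time: 14.78
tool_pos: [0.4447, 0.2058, 0.1913]
tool_rot: [3.141, -0.0, 1.255]
contact_force: [0.2, 0.1, 0.4]
opening: 0.0452
grip_force: 0.0
```

step_arm:
  motion:
    - [[0,0,0],0]
    - [[0,0,0],0]
    - [[0,0,0],0]
    - [[0,0,0],0]
    - [[0,0,0],0]
    - [[0,0,0],0]
  hand: 255
  squeeze: 10

```text
time: 15.52
tool_pos: [0.4459, 0.2056, 0.1911]
tool_rot: [3.138, -0.002, 1.254]
contact_force: [4.4, 1.6, -2.8]
opening: 0.0157
grip_force: 10.0
```

```bash
python3 - <<'E'
from h import *
s=robot.observe();print(s['tool_pos'],s['opening'],s['grip_force'],s['contact_force'])
p0=s['tool_pos'][:2]; d=p0-HG; print(np.linalg.norm(d)); t0=(np.arctan2(d[1],d[0])-np.pi-MY+np.pi)%(2*np.pi)-np.pi; r=np.linalg.norm(d)
Rt=R.from_euler('xyz',s['tool_rot']).as_matrix()
for th in np.linspace(.1,1.5,15): print(round(th,2),(Rt.T@np.r_[knob(th,r)-p0,0]/.06).round(3)[:2].tolist())
E
```

```text
[0.44585264 0.20555152 0.19113356] 0.015694240691180483 10.001592189073563 [ 4.3603455   1.60978191 -2.78036517]
0.0734119070170982
0.1 [-0.084, 0.065]
0.2 [-0.173, 0.149]
0.3 [-0.254, 0.241]
0.4 [-0.325, 0.341]
0.5 [-0.385, 0.447]
0.6 [-0.435, 0.559]
0.7 [-0.473, 0.675]
0.8 [-0.499, 0.794]
0.9 [-0.514, 0.916]
1.0 [-0.516, 1.038]
1.1 [-0.506, 1.16]
1.2 [-0.484, 1.28]
1.3 [-0.45, 1.398]
1.4 [-0.404, 1.511]
1.5 [-0.347, 1.619]
```

step_arm:
  motion:
    - [[-0.08,0.085,0],0]
    - [[-0.17,0.17,0],0]
    - [[-0.25,0.26,0],0]
    - [[-0.325,0.36,0],0]
    - [[-0.385,0.465,0],0]
    - [[-0.435,0.575,0],0]
    - [[-0.475,0.69,0],0]
    - [[-0.5,0.81,0],0]
    - [[-0.5,0.81,0],0]

```text
time: 16.65
tool_pos: [0.4806, 0.1598, 0.1904]
tool_rot: [-3.14, 0.003, 1.254]
contact_force: [-1.8, -5.9, 3.3]
opening: 0.0153
grip_force: 10.0
```

```bash
cat > k.py <<'E'
from h import *
s=robot.observe();print(s['tool_pos'],s['opening'],s['grip_force'],s['contact_force'])
p0=s['tool_pos'][:2]; d=p0-HG; r=np.linalg.norm(d);print(r,np.arctan2(d[1],d[0])+np.pi-MY)
Rt=R.from_euler('xyz',s['tool_rot']).as_matrix()
for th in np.linspace(.9,1.6,8): print(round(th,2),(Rt.T@np.r_[knob(th,r)-p0,0]/.06).round(3)[:2].tolist())
E
python3 k.py
```

```text
[0.48064469 0.15976656 0.19043247] 0.015296880752362768 10.000424534082413 [-1.80743571 -5.94034269  3.34592399]
0.0761397844555621 0.8016647081987087
0.9 [-0.015, 0.124]
1.0 [-0.017, 0.251]
1.1 [-0.006, 0.377]
1.2 [0.017, 0.502]
1.3 [0.052, 0.624]
1.4 [0.099, 0.741]
1.5 [0.158, 0.854]
1.6 [0.228, 0.96]
```

step_arm:
  motion:
    - [[-0.03,0.12,0],0]
    - [[-0.035,0.25,0],0]
    - [[-0.025,0.375,0],0]
    - [[-0.005,0.5,0],0]
    - [[0.03,0.62,0],0]
    - [[0.08,0.74,0],0]
    - [[0.13,0.85,0],0]
    - [[0.13,0.85,0],0]
    - [[0.13,0.85,0],0]

```text
time: 17.77
tool_pos: [0.5327, 0.1533, 0.1906]
tool_rot: [3.14, -0.001, 1.254]
contact_force: [0.6, -0.9, -1.6]
opening: 0.0158
grip_force: 10.0
```

```bash
python3 k.py
```

```text
[0.53269836 0.15325834 0.1905509 ] 0.01578196013994096 9.99963864684105 [ 0.56777492 -0.85218518 -1.5836029 ]
0.07580371954548483 1.5066681740564685
0.9 [-0.176, -0.734]
1.0 [-0.178, -0.608]
1.1 [-0.168, -0.482]
1.2 [-0.145, -0.358]
1.3 [-0.11, -0.236]
1.4 [-0.063, -0.119]
1.5 [-0.004, -0.007]
1.6 [0.065, 0.098]
```

Nudge to the stop, release, then raise and look.

step_arm:
  motion:
    - [[0.02,0.04,0],0]
    - [[0.04,0.07,0],0]
    - [[0.04,0.07,0],0]

```text
time: 18.15
tool_pos: [0.5368, 0.1542, 0.1905]
tool_rot: [-3.141, -0.0, 1.254]
contact_force: [-3.0, -0.7, -1.8]
opening: 0.0159
grip_force: 10.0
```

step_arm:
  motion:
    - [[0,0,0],0]
    - [[0,0,0],0]
    - [[0,0,0],0]
    - [[0,0,0],0]
    - [[0,0,0],0]
    - [[0,0,0],0]
  hand: 130

```text
time: 18.9
tool_pos: [0.5369, 0.1542, 0.1906]
tool_rot: [3.141, -0.0, 1.254]
contact_force: [-0.4, -1.9, -0.4]
opening: 0.0449
grip_force: 0.0
```

step_arm:
  motion:
    - [[0,0,-0.5],0]
    - [[0,0,-1.2],0]
    - [[-0.4,0,-2.0],0]
    - [[-1.2,0,-2.4],0]
    - [[-1.8,0,-2.4],0]
    - [[-1.8,0,-2.4],0]
    - [[-1.8,0,-2.4],0]

```text
time: 19.77
tool_pos: [0.5034, 0.0518, 0.3345]
tool_rot: [-3.141, -0.001, 1.254]
contact_force: [0.6, 0.9, 0.2]
opening: 0.045
grip_force: 0.0
```

```bash
python3 - <<'E'
from h import *
c=cam('wrist');save(c,'pics/w7.png');print(robot.observe()['time'])
for th in(1.4,1.5,1.57): print(th,proj(c,[*knob(th),.205]).round(1),proj(c,[*knob(th,.105),.169]).round(1))
E
```

```text
19.825
1.4 [266.9  89.8] [281.6 124.2]
1.5 [274.9  85.3] [291.3 119. ]
1.57 [280.3  81.6] [297.8 114.7]
```

View pics/w7.png

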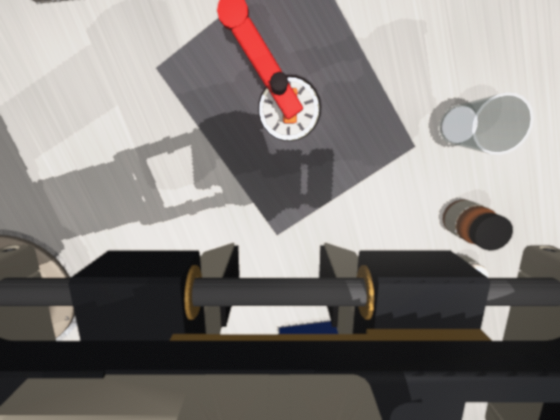

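The keeper lies across the seated rotor with its knob at (279,82), which matches about 1.56 rad. The robot is clear of everything, so I'm handing in.

```bash
python3 -c "
from cell import robot
print(robot.hand_in())"
```

```text
the job is handed in; nothing more can be done
None
```

The rotor is home in the mill, the keeper arm is swung over it to about 1.56 rad, and the gripper is open and clear; I handed the job in at about 20 s, and the interface returned no verdict.

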